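# Clip the washed jar's lid into the sloping lid holder

## Task

Lift the loose red lid off the glass sauce jar and set it, hollow side down, into the sloping lid holder: push the blue sprung clip back with the lid, lower the lid flat onto the yellow tongue behind the two black pegs and let go, so the clip holds it firmly against the pegs when the cart is rolled. Be gentle with the holder and do not change its slope; keep the jar standing about where it is, do not drop the lid, and leave the other things alone.

Things in the scene. Friction and masses are not known exactly. Their poses are not given: they have to be found in the camera images.
- jar: the glass sauce jar, loose, standing upright: body 72 diameter, sloping in between 92 and 106 height to a straight neck 53 diameter that ends in a plain rim at 130 height; about 0.3 kg. Origin: centre of its underside, z up
- lid: the red plastic lid, loose (no thread), round, 64 outside diameter, 20 tall, hollow from below: top 4 thick, skirt wall 3 thick, 16 deep inside, 58 inside diameter. Weighs 25 to 60 g. At the start it sits on the jar's neck, its skirt's lower edge 114 above the jar's underside. Origin: centre of its open lower edge; z points out through the closed top. Its yaw means nothing
- stand: grey foot of the lid holder, fixed to the cart: base plate 150 (x) x 90 (y) x 10 high and a block 30 x 36 under the hinge. Origin: centre of the base's underside. Its x axis points uphill along the tongue (seen from above), y along the hinge. The hinge axis is 45 towards -x from the origin, at 50 height
- seat (a point): where the centre of the lid's open lower edge belongs: on the top face of the holder's yellow tongue, a flat sloping plate 44 wide (y), 6 thick, ending 50.3 downhill and 70.7 uphill of this point. Axes: x straight uphill along the face, y level across it, z square out of it. Beside the tongue (beyond y = +-22) there is nothing, so fingers may reach past it
- pegs (a point): point on the tongue's face midway between two black pegs, 8 diameter, 9 high above the face, whose axes stand 16 to either side (y); same axes as seat, 32.3 downhill of it. A seated lid leans on both pegs
- clip_face (a point): foot of the blue clip's contact face, on the tongue's face; moves with the clip; same axes as seat. At rest it is at x = +25 of seat; 32 with the lid seated. The clip is an upright pad 24 wide (y), from 2 to 23 above the face. A fixed black spring housing, 36 wide, 18 high, begins at x = +45.7 of seat
- rack (a joint): slope of the tongue above level, rad, 0.26 to 0.44 at the start; a very stiff friction hinge that stays where it is unless forced (more than about 2.5 N m). Leave it as it is
- clip (a joint): how far the sprung clip is pushed uphill (x of seat), m: 0 at rest, 0.014 at its hard stop. It takes about 2.1 N to start, 0.3 N more for each mm, 6.3 N at the stop. With the lid seated it reads 0.007: it must be pushed back further than that with the lid, held just above the pegs, before the lid can go down between pegs and clip
- tote: open blue plastic tote, 360 x 240 x 140 high; origin: centre of its underside; loose, a bystander
- tongs: pair of stainless tongs lying flat, 255 long, 12 high; origin: near its middle on the underside; loose, a bystander
- mallet: wooden mallet lying flat, head 66 x 115 x 56 high, handle 210 long; origin: under the middle of the head; loose, a bystander
- shut_jar: small closed jar with a white cap, 60 diameter, 85 high; origin: centre of its underside. Not the jar to open; loose, a bystander
- brush: scrubbing brush lying flat; origin: centre of its underside; loose, a bystander
- paint_can: paint can, 100 diameter, 120 high; origin: centre of its underside; loose, a bystander
- sprayer: white spray bottle with orange trigger head, 68 diameter, about 200 high; origin: centre of its underside; loose, a bystander

How it is judged:
On the way, in this order (a step that is already met when the one before it is completed fails the run):
1. the lid is lifted clear of the jar's rim, the jar standing upright (z of lid in the frame of jar above 0.133 m and angle between jar's own z axis and vertical below 0.15 rad), for 0.1 s.
2. the clip is pushed back by the lid (value of joint clip above 0.0055 m and contact force between lid and stand above 1 N), for 0.1 s.
At the end, for the whole second after the job is handed in: The lid lies flat on the tongue, hollow side down, its centre within 3 mm along the slope and in height and 5 mm sideways of seat, within 0.08 rad of square, the clip still pushed back more than 4 mm by it; it is at rest, and the jar stands upright (x of lid in the frame of seat between -0.003 and 0.003 m and y of lid in the frame of seat between -0.005 and 0.005 m and z of lid in the frame of seat between -0.003 and 0.003 m and angle between the z axis of lid and the z axis of seat, either way round below 0.08 rad and angle between lid's own z axis and vertical below 1 rad and value of joint clip above 0.004 m and linear speed of lid below 0.02 m/s and angle between jar's own z axis and vertical below 0.08 rad); the robot touches nothing.
It fails at once if the jar is tipped over 0.35 rad or shifted more than 60 mm (angle between jar's own z axis and vertical above 0.35 rad or distance of jar from where it was at the start of the episode above 0.06 m).
It fails at once if the lid is dropped below the holder (height (world z) of lid below 0.04 m).
It fails at once if the holder's slope is changed (seat moved more than 6 mm) (distance of seat from where it was at the start of the episode above 0.006 m).
It fails at once if the holder is pressed or wedged with more than 60 N (all its contact forces summed) (contact force between stand and anything else above 60 N).
It fails at once if a bystander is moved more than 30 mm (distance of any of tote, tongs, mallet, shut_jar, brush, paint_can, sprayer from where it was at the start of the episode above 0.03 m).
It also fails if it takes over 45 s, if anything falls off the work surface, if the arm or the gripper's body presses on something with over 40 N, if the wrist force passes 120 N, or if a joint passes its speed limit or range.

## Robot

A 7-joint arm with a two-finger parallel gripper is mounted at the origin on the work surface. World frame = base frame: x ahead of the robot, y to its left, z up, the work surface at z = 0. Lengths are in m, angles in rad, forces in N, time in s.
With the tool pointing down it reaches from about 0.4 to 0.875 m from the base axis. Payload 6.5 kg.
Tool frame: the origin (TCP) lies at the very end of the fingers, on their centre line; the grasp point (between the pads) lies 19 mm behind it; z points along the fingers, y is the line along which they close (so a half turn about z gives the same grasp; the last joint's range is limited). The gripper opens to 88 mm and grips with 3 to 60 N. Pads are 18 mm wide; open, the fingers measure 123 mm over their backs; the gripper's body (75 mm by 187 mm) begins 45 mm behind the grasp point.
Start: joints at [1.24, 0.536, -0.004, 1.538, 0.003, 1.067, -0.071], TCP at [0.17, -0.627, 0.239] pointing down, gripper open.
Joint ranges: [-2.7, 2.7], [-0.37, 2.16], [-1.27, 1.26], [0.24, 2.4], [-1.31, 4.45], [0.19, 1.91], [-2.76, 2.76]. Speed limits (rad/s): [2.39, 2.39, 3.14, 3.14, 3.14, 3.14, 3.14].

## Interface

Orientations are given as a unit quaternion [w, x, y, z].
In Python, from plant import ctrl gives the robot as it stands. The module is installed in compiled form; this text tells all that it offers.
- The arm moves only by the tool step_arm, never from a script. Its argument "steps" is a list of rows, each an object with "travel": the shift along the tool's x, y, z in cm, a list of three; "twist": the turn, a rotation vector about the tool's x, y, z in degrees, a list of three; "grip": the finger opening in cm, from 0 to 8.81. In form: [{"travel": [tx, ty, tz], "twist": [rx, ry, rz], "grip": grip}, ...]. A call has 1 to 12 rows; each row is the pose to reach, as a shift and turn from the pose commanded when the call began, along the tool's axes at that moment; what a row does not reach only later rows make up. A row lasts 1/10 s, in which the tool goes at most 50 mm and 8.59 degrees, less where a joint would pass 70% of its speed; a pose out of reach is approached as far as the arm can. A call with a gripper value outside its range is refused whole. The fingers move at their own pace and stop on an object; the grip force is fixed at half the most. Time passes only in rows, so rows that repeat a pose let the fingers close. It gives the time, the measured TCP pose, the force, the opening and the grip force at its end, in the units of the state.
- ctrl.observe(): the state, without advancing time (a new reading comes with each control period).
- ctrl.read_camera(name): name is "side" or "top"; returns a dict with "frame" (400x640x3 uint8, red, green, blue), "z_map" (400x640 float32, m along the optical axis (not along the pixel's ray), 0 where there is no reading), "camera_matrix" (3x3 intrinsics, pixels), "D" ([k1, k2, p1, p2, k3] as OpenCV has them; the pictures are not rectified), "cam_to_world" (4x4, takes a point from camera to world coordinates). Camera axes: x right, y up, looking along -z (the intrinsics and any distortion apply to the point x, -y, -z); pixel columns grow to the right and rows downward; lengths in m; the calibration is good to about 2 mm. A picture is of the moment at which its call begins.
- ctrl.finish_job(): hands the job in; it is judged then, once.
Trained networks look in the newest picture that a camera, given by its name, has taken for a name from the list of things; names that differ only in an ending like _2 or _b are one class to them, and where a whole thing is asked for, a point or a joint stands for the part that bears it (a point fixed in the world has none). Each returns a list of dicts, best first, with "score" (0 to 1); they miss things now and then, are a little off and sometimes report something else, mostly with a low value. They report only what shows in the picture. A call takes as long as a camera call.
- ctrl.find_in(camera, label): "at" ([x, y, z] in m, in the coordinates of the camera as it stood for that picture, good to about 4 mm: the middle of the surface that is visible of it).
The state is a dict: "time_s": time; "qpos": joint angles; "joint_velocities": joint speeds; "effort": joint torques, N m; "tcp_pos": TCP position; "tcp_rot": TCP orientation; "ft_force": force on the tool from outside, world axes, zero at the start; "moment": the same for the moment, N m; "finger_gap": finger opening in m; "gripper_force": force on a finger pad.
Only numpy, scipy, OpenCV 4.12 (cv2) and the standard library are available. Lean on these libraries where they do the work, as an engineer would, in place of code of your own. Each camera call takes 0.05 s, during which the arm holds its last target. There are 200 camera calls.

## Working session

There is one attempt and no reset: what is moved stays moved. The work goes in short steps, Python scripts to look and compute and a tool call to move; the robot and the scene stay as the last step left them, time stands still between calls to the robot, and variables do not carry over. Pictures are saved under pics/ and viewed, at most 10 in all, crops included, and the job is handed in when it is done.

Besides the shell and the picture viewer there is one more tool, called after ">>>" in YAML: its name, and indented under it one key for each argument. step_arm: Moves the arm, as the interface text tells. Its arguments: {"type":"object","properties":{"steps":{"type":"array","items":{"type":"object","properties":{"travel":{"type":"array","items":{"type":"number"}},"twist":{"type":"array","items":{"type":"number"}},"grip":{"type":"number"}}}}},"required":["steps"]}

```bash
mkdir -p pics
cat > h.py <<'E'
import numpy as np, cv2
from plant import ctrl
from scipy.spatial.transform import Rotation as R
def cloud(c):
    z=c["z_map"]; h,w=z.shape
    u,v=np.meshgrid(np.arange(w),np.arange(h))
    p=cv2.undistortPoints(np.stack([u,v],-1).reshape(-1,1,2).astype(np.float64),c["camera_matrix"],c["D"]).reshape(h,w,2)
    P=np.stack([p[...,0]*z,-p[...,1]*z,-z,np.ones_like(z)],-1)
    W=(P@c["cam_to_world"].T)[...,:3]; W[z==0]=np.nan
    return W
def tw(c,p): return (c["cam_to_world"]@np.r_[p,1])[:3]
def toolR():
    s=ctrl.observe(); q=s["tcp_rot"]; return np.array(s["tcp_pos"]),R.from_quat([q[1],q[2],q[3],q[0]])
E
python3 - <<'E'
from h import *
s=ctrl.observe(); print(s)
ims=[]
for n in("side","top"):
    c=ctrl.read_camera(n); np.savez(n,**c); cv2.imwrite(f"pics/{n}0.png",c["frame"][...,::-1])
    print(n,c["camera_matrix"].round(1).tolist(),c["D"],c["cam_to_world"].round(3).tolist())
    for l in("jar","lid","stand","seat","clip_face","pegs","clip"):
        print(l,[(round(d["score"],2),tw(c,d["at"]).round(3).tolist()) for d in ctrl.find_in(n,l)[:2]])
E
```

```text
{'time_s': 0.0, 'qpos': array([ 1.23980406,  0.53713058, -0.00438253,  1.5388642 ,  0.00261928,
        1.06727781, -0.0711884 ]), 'joint_velocities': array([ 0.0007157 ,  0.00014151,  0.00145435,  0.0005105 , -0.0004685 ,
        0.00017045, -0.00042957]), 'effort': array([-1.33362723e-04, -5.70981932e+01,  9.90454406e-01, -2.51608157e+01,
       -5.63967240e-02,  1.78024289e-02,  1.59260567e-04]), 'tcp_pos': array([ 0.16989852, -0.62677848,  0.23786614]), 'tcp_rot': array([-8.14851174e-04,  9.91245134e-01,  1.32031753e-01, -1.93596579e-04]), 'ft_force': array([-0.00241983, -0.11241642, -0.03906498]), 'moment': array([-0.0255089 ,  0.07003029,  0.0065296 ]), 'gripper_force': 0.0, 'finger_gap': 0.08845773522557034}
side [[461.2, 0.0, 319.4], [0.0, 461.2, 201.6], [0.0, 0.0, 1.0]] [-0.04659894  0.          0.          0.          0.        ] [[-0.83, 0.308, -0.465, -0.17], [-0.557, -0.455, 0.694, 1.063], [0.002, 0.836, 0.549, 0.962], [0.0, 0.0, 0.0, 1.0]]
jar [(0.96, [0.582, 0.256, 0.069])]
lid [(0.57, [0.593, 0.237, 0.137]), (0.26, [0.579, 0.491, 0.058])]
stand [(0.6, [0.612, -0.15, 0.01])]
seat [(0.54, [0.622, -0.159, 0.079])]
clip_face []
pegs [(0.54, [0.624, -0.158, 0.085]), (0.5, [0.58, 0.49, 0.054])]
clip []
top [[366.0, 0.0, 322.0], [0.0, 366.0, 198.3], [0.0, 0.0, 1.0]] [-0.07596976  0.          0.          0.          0.        ] [[0.007, 0.991, -0.131, 0.414], [-1.0, 0.006, -0.008, -0.045], [-0.007, 0.131, 0.991, 1.262], [0.0, 0.0, 0.0, 1.0]]
jar [(0.56, [0.582, 0.199, 0.075]), (0.54, [0.608, -0.161, 0.008])]
lid [(0.67, [0.599, 0.232, 0.137]), (0.16, [0.621, -0.165, 0.078])]
stand [(0.77, [0.608, -0.161, 0.01])]
seat [(0.8, [0.624, -0.159, 0.077])]
clip_face [(0.71, [0.584, 0.201, 0.075])]
pegs [(0.67, [0.618, -0.165, 0.075])]
clip []
```

View pics/side0.png

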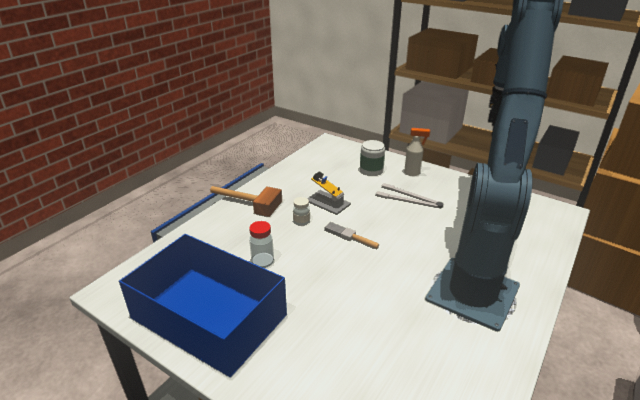

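View pics/top0.png

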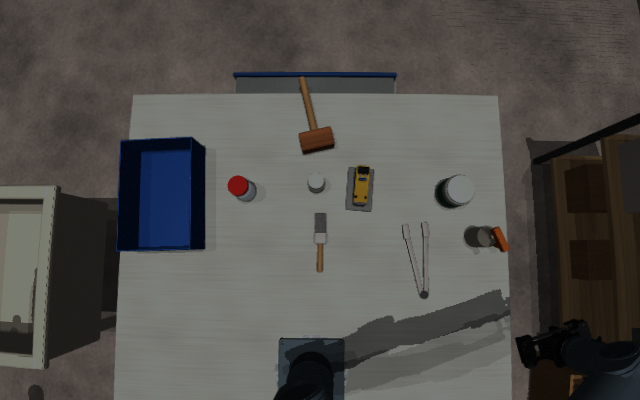

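Run:
```python
from h import *
for n in("side","top"):
    c=dict(np.load(n+".npz")); W=cloud(c)
    hsv=cv2.cvtColor(c["frame"],cv2.COLOR_RGB2HSV).astype(int); H,S,V=hsv[...,0],hsv[...,1],hsv[...,2]
    z=W[...,2]
    near=(abs(W[...,0]-.62)<.13)&(abs(W[...,1]+.16)<.13)
    m=((H<6)|(H>174))&(S>120)&(V>60)&(z>.127)&(np.hypot(W[...,0]-.598,W[...,1]-.235)<.06)
    P=W[m]; 
    print(n,"lid n",m.sum(),P.mean(0).round(4),"min",P.min(0).round(4),"max",P.max(0).round(4))
    y=near&(H>20)&(H<35)&(S>120)&(z>.03)
    P=W[y]; k=np.ones(len(P),bool)
    for i in range(6):
        A=np.c_[P[:,:2],np.ones(len(P))]; co=np.linalg.lstsq(A[k],P[k,2],rcond=None)[0]; r=P[:,2]-A@co; k=abs(r)<max(.003,1.5*np.median(abs(r)))
    print("tongue n",y.sum(),k.sum(),co.round(4),"slope",np.arctan(np.hypot(*co[:2])).round(4),"dir",np.degrees(np.arctan2(co[1],co[0])).round(2),"rms",r[k].std())
    Q=P[k]; rect=cv2.minAreaRect(Q[:,:2].astype(np.float32)); print(rect, Q.min(0),Q.max(0))
    b=near&(H>95)&(H<130)&(S>120)&(z>.02); 
    if b.sum(): print("blue",b.sum(),W[b].mean(0),W[b].min(0),W[b].max(0), np.argwhere(b).min(0),np.argwhere(b).max(0))
    k=near&(V<60)&(z>.03)
    if k.sum(): print("black",k.sum(),W[k].mean(0),W[k].min(0),W[k].max(0))
    g=near&(S<60)&(z>.004)&(z<.02)
    if g.sum(): print("grey",g.sum(),W[g].mean(0),cv2.minAreaRect(W[g][:,:2].astype(np.float32)))
```

```text
side lid n 247 [0.6    0.2371 0.1345] min [0.5702 0.2023 0.1271] max [0.6359 0.2665 0.1406]
tongue n 134 100 [ 0.3021  0.0615 -0.0977] slope 0.299 dir 11.5 rms 0.0015366232246168557
((0.6174107789993286, -0.16172999143600464), (0.0464710108935833, 0.11288542300462723), 86.79226684570312) [ 0.56046755 -0.18560587  0.05996111] [ 0.67471243 -0.13580166  0.0960313 ]
blue 6 [ 0.6288748  -0.15917569  0.10496538] [ 0.62629089 -0.16973763  0.10265973] [ 0.63142285 -0.15295467  0.10845121] [177 323] [179 325]
black 38 [ 0.6526943  -0.15787679  0.10469127] [ 0.57694303 -0.17531015  0.06838235] [ 0.6671822  -0.14500632  0.11373994]
grey 694 [ 0.60601345 -0.15045751  0.00970459] ((0.6198568344116211, -0.16049259901046753), (0.2594386041164398, 0.25893905758857727), 0.0446007139980793)
top lid n 312 [0.6025 0.2304 0.1336] min [0.5706 0.1986 0.1278] max [0.6327 0.2605 0.139 ]
tongue n 300 223 [ 0.2982 -0.0336 -0.1125] slope 0.2915 dir -6.42 rms 0.0015443905165712071
((0.6200690865516663, -0.1638936549425125), (0.04328470304608345, 0.11520606279373169), 86.00981140136719) [ 0.56357308 -0.18824583  0.05864528] [ 0.67818036 -0.14049531  0.09701169]
blue 14 [ 0.63176083 -0.16385772  0.10252841] [ 0.62938972 -0.17410312  0.09401602] [ 0.63505159 -0.15390069  0.10632812] [178 359] [179 365]
black 155 [ 0.62565583 -0.15351099  0.08654549] [ 0.55197236 -0.18296606  0.03080005] [ 0.67488622 -0.03143662  0.11479853]
grey 880 [ 0.60281504 -0.15467649  0.00881972] ((0.6201207637786865, -0.1598372757434845), (0.25768589973449707, 0.2574639916419983), 0.2938177287578583)
```

Side view: the red lid is on the jar at (260,229), and the yellow holder is at (327,187) with its clip end up and away from the robot. Top view: the lid is at (238,186) and the holder at (361,187), with nothing in the path above 0.2 m. Both cameras agree on the lid at about (0.602, 0.232) and the seat at about (0.609, -0.162, 0.0755). The slope is 0.295, with uphill at yaw -3.5°.

```bash
cat >> h.py <<'E'
def frame(yaw,slope):  # tool axes: x uphill, z into the face
    x=np.array([np.cos(yaw)*np.cos(slope),np.sin(yaw)*np.cos(slope),np.sin(slope)])
    y=np.array([np.sin(yaw),-np.cos(yaw),0]); return R.from_matrix(np.c_[x,y,np.cross(x,y)])
def go(p,Rt):
    p0,R0=toolR(); s=ctrl.observe()
    print("t",round(s["time_s"],2),"tcp",p0.round(4),"travel cm",(R0.inv().apply(np.array(p)-p0)*100).round(2),"twist",np.degrees((R0.inv()*Rt).as_rotvec()).round(2),"F",s["ft_force"].round(2))
YAW=np.radians(-3.5)
E
python3 -c "
from h import *
go([.45,-.3,.33],frame(YAW,0)); go([.602,.232,.26],frame(YAW,0))"
```

```text
t 0.8 tcp [ 0.1701 -0.6273  0.2388] travel cm [ 35.58 -24.27  -9.13] twist [1.000e-02 0.000e+00 1.867e+01] F [-1.31  0.25 -0.04]
t 0.8 tcp [ 0.1701 -0.6273  0.2388] travel cm [ 64.17 -71.64  -2.13] twist [1.000e-02 0.000e+00 1.867e+01] F [-1.31  0.25 -0.04]
```

>>> step_arm:
  steps:
    - {"travel":[3,-2,-5],"twist":[0,0,5],"grip":8.8}
    - {"travel":[6,-4,-9],"twist":[0,0,10],"grip":8.8}
    - {"travel":[35.6,-24.3,-9.1],"twist":[0,0,18.7],"grip":8.8}
    - {"travel":[35.6,-24.3,-9.1],"twist":[0,0,18.7],"grip":8.8}
    - {"travel":[35.6,-24.3,-9.1],"twist":[0,0,18.7],"grip":8.8}
    - {"travel":[35.6,-24.3,-9.1],"twist":[0,0,18.7],"grip":8.8}
    - {"travel":[35.6,-24.3,-9.1],"twist":[0,0,18.7],"grip":8.8}
    - {"travel":[64.2,-71.6,-4],"twist":[0,0,18.7],"grip":8.8}
    - {"travel":[64.2,-71.6,-4],"twist":[0,0,18.7],"grip":8.8}
    - {"travel":[64.2,-71.6,-4],"twist":[0,0,18.7],"grip":8.8}
    - {"travel":[64.2,-71.6,-4],"twist":[0,0,18.7],"grip":8.8}
    - {"travel":[64.2,-71.6,-4],"twist":[0,0,18.7],"grip":8.8}

```text
time_s: 2.0
tcp_pos: [0.4592, -0.1551, 0.3082]
tcp_rot: [0.0, 1.0, -0.031, 0.0]
ft_force: [1.3, 0.3, 0.4]
finger_gap: 0.0881
gripper_force: 0.0
```

```bash
python3 -c "
from h import *
go([.602,.232,.19],frame(YAW,0))"
```

```text
t 2.0 tcp [ 0.4592 -0.1551  0.3082] travel cm [ 11.85 -39.52  11.82] twist [ 0.02 -0.05 -0.04] F [1.26 0.27 0.42]
```

>>> step_arm:
  steps:
    - {"travel":[11.8,-39.5,4],"twist":[0,0,0],"grip":8.8}
    - {"travel":[11.8,-39.5,4],"twist":[0,0,0],"grip":8.8}
    - {"travel":[11.8,-39.5,4],"twist":[0,0,0],"grip":8.8}
    - {"travel":[11.8,-39.5,4],"twist":[0,0,0],"grip":8.8}
    - {"travel":[11.8,-39.5,4],"twist":[0,0,0],"grip":8.8}
    - {"travel":[11.8,-39.5,4],"twist":[0,0,0],"grip":8.8}
    - {"travel":[11.8,-39.5,4],"twist":[0,0,0],"grip":8.8}
    - {"travel":[11.8,-39.5,4],"twist":[0,0,0],"grip":8.8}
    - {"travel":[11.8,-39.5,4],"twist":[0,0,0],"grip":8.8}
    - {"travel":[11.8,-39.5,9],"twist":[0,0,0],"grip":8.8}
    - {"travel":[11.8,-39.5,11.8],"twist":[0,0,0],"grip":8.8}
    - {"travel":[11.8,-39.5,11.8],"twist":[0,0,0],"grip":8.8}

```text
time_s: 3.2
tcp_pos: [0.5983, 0.228, 0.1857]
tcp_rot: [0.002, 1.0, -0.031, -0.004]
ft_force: [-1.0, -0.5, -0.5]
finger_gap: 0.0878
gripper_force: 0.0
```

Run:
```python
from h import *
c=ctrl.read_camera("side"); f=c["frame"][170:290,190:340,::-1]
cv2.imwrite("pics/g1.png",cv2.resize(f,None,fx=5,fy=5,interpolation=cv2.INTER_CUBIC))
go([.602,.232,.105],frame(YAW,0))
```

```text
t 3.25 tcp [0.6    0.2288 0.1887] travel cm [ 0.21 -0.35  8.36] twist [ 0.12  0.18 -0.06] F [0.78 0.42 0.88]
```

View pics/g1.png

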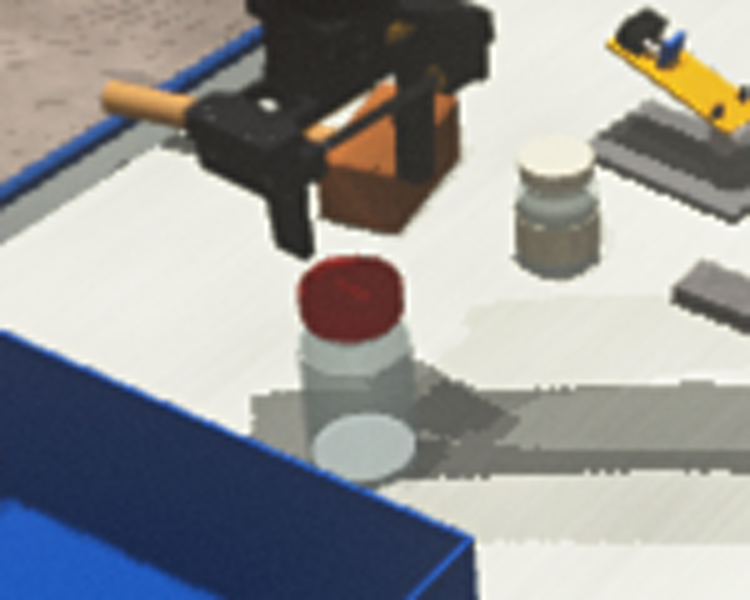

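The fingers (crop (295,255) and (420,180)) straddle the lid (352,290). I'm descending now.

>>> step_arm:
  steps:
    - {"travel":[0.1,-0.2,3],"twist":[0,0,0],"grip":8.8}
    - {"travel":[0.1,-0.2,5],"twist":[0,0,0],"grip":8.8}
    - {"travel":[0.1,-0.2,7],"twist":[0,0,0],"grip":8.8}
    - {"travel":[0.1,-0.2,8.3],"twist":[0,0,0],"grip":8.8}
    - {"travel":[0.1,-0.2,8.3],"twist":[0,0,0],"grip":8.8}
    - {"travel":[0.1,-0.2,8.3],"twist":[0,0,0],"grip":8.8}

```text
time_s: 3.85
tcp_pos: [0.603, 0.2323, 0.1085]
tcp_rot: [-0.0, 1.0, -0.031, 0.001]
ft_force: [-0.5, 0.2, 0.9]
finger_gap: 0.0878
gripper_force: 0.0
```

Run:
```python
from h import *
go([.602,.232,.105],frame(YAW,0))
```

```text
t 3.85 tcp [0.603  0.2323 0.1085] travel cm [-0.1   0.03  0.35] twist [-0.05 -0.1  -0.05] F [-0.48  0.23  0.89]
```

>>> step_arm:
  steps:
    - {"travel":[0,0,0.3],"twist":[0,0,0],"grip":8.8}
    - {"travel":[0,0,0.3],"twist":[0,0,0],"grip":7.2}
    - {"travel":[0,0,0.3],"twist":[0,0,0],"grip":6.8}
    - {"travel":[0,0,0.3],"twist":[0,0,0],"grip":6.5}
    - {"travel":[0,0,0.3],"twist":[0,0,0],"grip":6.2}
    - {"travel":[0,0,0.3],"twist":[0,0,0],"grip":5.5}
    - {"travel":[0,0,0.3],"twist":[0,0,0],"grip":5.5}
    - {"travel":[0,0,0.3],"twist":[0,0,0],"grip":5.5}

```text
time_s: 4.65
tcp_pos: [0.6022, 0.2322, 0.1043]
tcp_rot: [-0.0, 1.0, -0.031, 0.0]
ft_force: [-0.6, 0.1, 3.1]
finger_gap: 0.0636
gripper_force: 30.0
```

Run:
```python
from h import *
go([.602,.232,.105],frame(YAW,0))
```

```text
t 4.65 tcp [0.6022 0.2322 0.1043] travel cm [-0.02  0.02 -0.07] twist [-0.02 -0.03 -0.02] F [-0.62  0.07  3.12]
```

>>> step_arm:
  steps:
    - {"travel":[0,0,-0.5],"twist":[0,0,0],"grip":5.5}
    - {"travel":[0,0,-1.2],"twist":[0,0,0],"grip":5.5}
    - {"travel":[0,0,-2.2],"twist":[0,0,0],"grip":5.5}
    - {"travel":[0,0,-4],"twist":[0,0,0],"grip":5.5}
    - {"travel":[0,0,-6.5],"twist":[0,0,0],"grip":5.5}
    - {"travel":[0,0,-9],"twist":[0,0,0],"grip":5.5}
    - {"travel":[0,0,-10],"twist":[0,0,0],"grip":5.5}
    - {"travel":[0,0,-10],"twist":[0,0,0],"grip":5.5}

```text
time_s: 5.45
tcp_pos: [0.6029, 0.2324, 0.2058]
tcp_rot: [-0.001, 1.0, -0.031, 0.001]
ft_force: [0.4, -0.7, -1.2]
finger_gap: 0.0635
gripper_force: 30.0
```

```bash
cat >> h.py <<'E'
SEAT=np.array([.609,-.162,.0755]); SL=.295
def tcp_for(x,y,z,e=.0097): # lid edge centre in seat frame -> TCP ; tool x=seat x, tool z=-seat z, tool y=-seat y
    F=frame(YAW,SL); return SEAT+F.apply([x,-y,-z+e])
E
python3 - <<'E'
from h import *
c=ctrl.read_camera("side"); f=c["frame"][130:290,190:390,::-1]
cv2.imwrite("pics/l1.png",cv2.resize(f,None,fx=4,fy=3.7,interpolation=cv2.INTER_CUBIC)); np.savez("side1",**c)
np.savez("top1",**ctrl.read_camera("top"))
go(tcp_for(-.012,0,.08),frame(YAW,SL))
go(tcp_for(-.012,0,.025),frame(YAW,SL))
E
```

```text
t 5.55 tcp [0.6016 0.2317 0.2032] travel cm [-2.000e-02  3.924e+01  6.420e+00] twist [ 0.04 16.96 -0.02] F [ 0.34 -0.29 -0.45]
t 5.55 tcp [0.6016 0.2317 0.2032] travel cm [ 1.58 39.24 11.68] twist [ 0.04 16.96 -0.02] F [ 0.34 -0.29 -0.45]
```

View pics/l1.png

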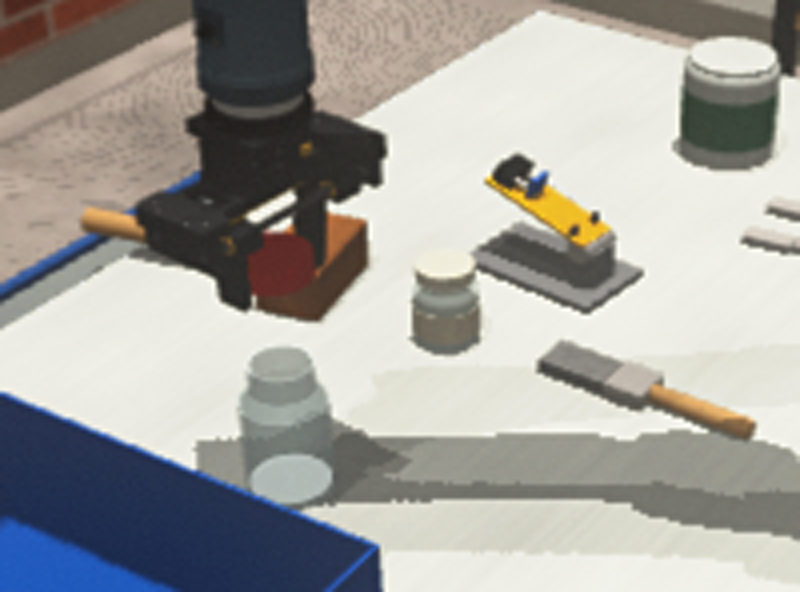

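The lid is off the jar and held at crop (280,265). The jar is upright at (285,430) and the holder is free at (550,210). I'll check whether the lid sits square in the grip.

Run:
```python
from h import *
for n in("side1","top1"):
    c=dict(np.load(n+".npz")); W=cloud(c)
    H,S,V=[a.astype(int) for a in cv2.split(cv2.cvtColor(c["frame"],cv2.COLOR_RGB2HSV))]
    m=((H<6)|(H>174))&(S>120)&(V>30)&(W[...,2]>.18)&(np.hypot(W[...,0]-.602,W[...,1]-.232)<.07)
    P=W[m]; ij=np.argwhere(m); print(n,len(P),ij.min(0) if len(P) else 0,ij.max(0) if len(P) else 0)
    if len(P)<10: continue
    print(P.mean(0),P.min(0),P.max(0), np.percentile(P[:,2],[5,25,50,75,95]).round(4))
    o=np.argsort(P[:,1]); 
    k=np.ones(len(P),bool)
    for i in range(8):
        ctr=P[k].mean(0); u,s,v=np.linalg.svd(P[k]-ctr,full_matrices=False); r=(P-ctr)@v[2]; k=abs(r)<.003
    print("normal",v[2],k.sum(),ctr)
```

```text
side1 221 [193 252] [209 268]
[0.5900537  0.23700699 0.23315375] [0.57018405 0.19644372 0.21566199] [0.62442554 0.26469115 0.24007954] [0.2202 0.23   0.2358 0.2372 0.2388]
normal [ 0.04924126 -0.01887787 -0.99860849] 146 [0.59398379 0.2323891  0.23629774]
top1 47 [173 232] [180 237]
[0.61118991 0.21551726 0.233334  ] [0.60037468 0.20760067 0.22902088] [0.62205775 0.22313711 0.23702503] [0.2303 0.2324 0.2336 0.2346 0.2364]
normal [ 0.08195979 -0.01027496  0.99658267] 39 [0.61102242 0.21531258 0.23366695]
```

>>> step_arm:
  steps:
    - {"travel":[0,4,0],"twist":[0,2,0],"grip":5.5}
    - {"travel":[0,8,0],"twist":[0,5,0],"grip":5.5}
    - {"travel":[0,12,0],"twist":[0,8,0],"grip":5.5}
    - {"travel":[0,16,0],"twist":[0,11,0],"grip":5.5}
    - {"travel":[0,20,0],"twist":[0,14,0],"grip":5.5}
    - {"travel":[0,24,0],"twist":[0,17,0],"grip":5.5}
    - {"travel":[0,28,0],"twist":[0,17,0],"grip":5.5}
    - {"travel":[0,32,1],"twist":[0,17,0],"grip":5.5}
    - {"travel":[0,36,3],"twist":[0,17,0],"grip":5.5}
    - {"travel":[0,39.2,5],"twist":[0,17,0],"grip":5.5}
    - {"travel":[0,39.2,6.4],"twist":[0,17,0],"grip":5.5}
    - {"travel":[0,39.2,6.4],"twist":[0,17,0],"grip":5.5}

```text
time_s: 6.75
tcp_pos: [0.5751, -0.16, 0.1364]
tcp_rot: [0.004, 0.989, -0.032, 0.145]
ft_force: [0.7, 0.6, -1.5]
finger_gap: 0.0635
gripper_force: 30.0
```

Run:
```python
from h import *
c=ctrl.read_camera("side"); f=c["frame"][120:240,260:410,::-1]
cv2.imwrite("pics/h1.png",cv2.resize(f,None,fx=5,fy=5,interpolation=cv2.INTER_CUBIC)); np.savez("side2",**c)
np.savez("top2",**ctrl.read_camera("top"))
go(tcp_for(-.012,0,.025),frame(YAW,SL))
for n in("side2","top2"):
    c=dict(np.load(n+".npz")); W=cloud(c)
    H,S,V=[a.astype(int) for a in cv2.split(cv2.cvtColor(c["frame"],cv2.COLOR_RGB2HSV))]
    p,Rt=toolR(); T=(W-p)@Rt.as_matrix()
    m=((H<6)|(H>174))&(S>120)&(V>30)&(np.abs(T).max(-1)<.06)
    P=T[m]; print(n,len(P)); 
    if len(P)<10: continue
    print("tool frame lid pts",P.mean(0).round(4),P.min(0).round(4),P.max(0).round(4))
    k=P[:,2]<np.percentile(P[:,2],60)
    ctr=np.median(P[k],0); u,s,v=np.linalg.svd(P[k]-ctr,full_matrices=False); print("normal",v[2].round(3),ctr)
```

```text
t 6.85 tcp [ 0.5774 -0.1581  0.1392] travel cm [-0.02  0.2   5.49] twist [-0.07  0.    0.03] F [-0.8   0.43  0.23]
side2 67
tool frame lid pts [-0.0221 -0.0062 -0.0256] [-0.0341 -0.0306 -0.0338] [-0.0077  0.0337 -0.0112]
normal [-0.017  0.003  1.   ] [-0.02086414 -0.00109888 -0.02910249]
top2 51
tool frame lid pts [ 0.0245  0.0012 -0.0286] [ 0.0187 -0.0234 -0.0325] [ 0.031   0.0249 -0.0194]
normal [ 0.038 -0.007  0.999] [ 0.0251891  -0.00023046 -0.02988785]
```

View pics/h1.png

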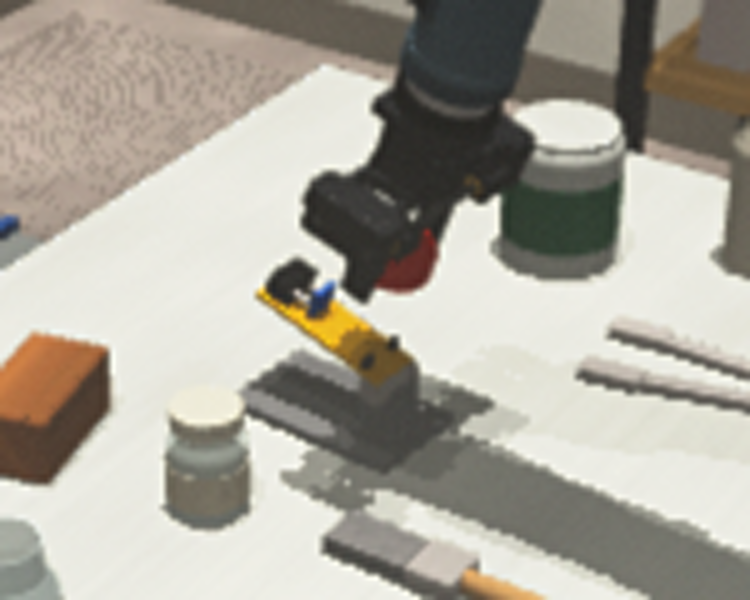

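The lid is square and centred in the grip, above the holder; pegs are at crop (370,360) and (393,343), the clip at (320,298). I'm lowering toward the pegs.

>>> step_arm:
  steps:
    - {"travel":[0,0.2,2],"twist":[0,0,0],"grip":5.5}
    - {"travel":[0,0.2,3.5],"twist":[0,0,0],"grip":5.5}
    - {"travel":[0,0.2,5],"twist":[0,0,0],"grip":5.5}
    - {"travel":[0,0.2,5.5],"twist":[0,0,0],"grip":5.5}
    - {"travel":[0,0.2,5.5],"twist":[0,0,0],"grip":5.5}
    - {"travel":[0,0.2,5.5],"twist":[0,0,0],"grip":5.5}

```text
time_s: 7.45
tcp_pos: [0.594, -0.162, 0.0876]
tcp_rot: [0.005, 0.989, -0.03, 0.148]
ft_force: [-0.4, 0.4, -0.7]
finger_gap: 0.0634
gripper_force: 30.0
```

Run:
```python
from h import *
c=ctrl.read_camera("side"); f=c["frame"][145:220,285:375,::-1]
cv2.imwrite("pics/h2.png",cv2.resize(f,None,fx=8,fy=8,interpolation=cv2.INTER_CUBIC))
go(tcp_for(-.012,0,.0125),frame(YAW,SL))
F=np.array([ctrl.observe()["ft_force"] for _ in range(5)]);print(F.round(2))
```

```text
t 7.5 tcp [ 0.5941 -0.1622  0.0879] travel cm [-0.14 -0.11  1.34] twist [ 0.01 -0.14 -0.02] F [ 1.21 -0.18 -0.2 ]
[[ 1.21 -0.18 -0.2 ]
 [ 1.21 -0.18 -0.2 ]
 [ 1.21 -0.18 -0.2 ]
 [ 1.21 -0.18 -0.2 ]
 [ 1.21 -0.18 -0.2 ]]
```

View pics/h2.png

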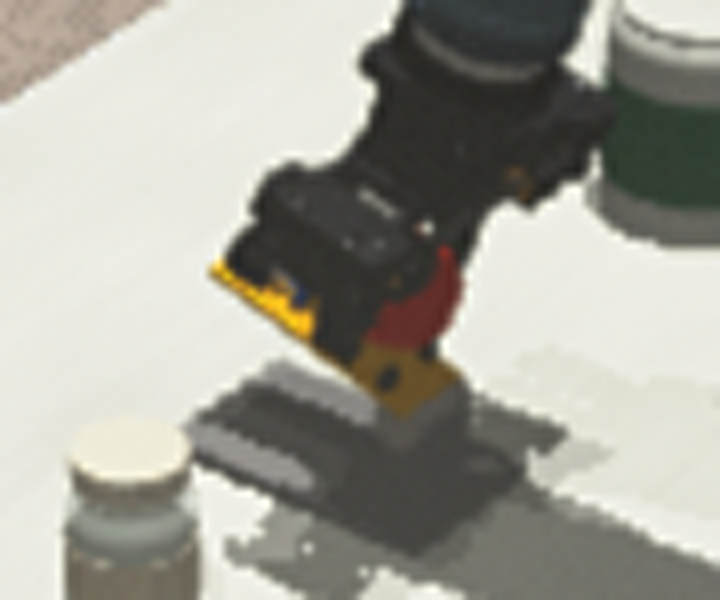

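>>> step_arm:
  steps:
    - {"travel":[-0.2,0,0.6],"twist":[0,0,0],"grip":5.5}
    - {"travel":[-0.2,-0.1,1.2],"twist":[0,0,0],"grip":5.5}
    - {"travel":[-0.2,-0.1,1.2],"twist":[0,0,0],"grip":5.5}
    - {"travel":[-0.2,-0.1,1.2],"twist":[0,0,0],"grip":5.5}

```text
time_s: 7.9
tcp_pos: [0.5954, -0.1612, 0.0751]
tcp_rot: [0.004, 0.989, -0.03, 0.148]
ft_force: [-0.9, 0.0, -1.4]
finger_gap: 0.0637
gripper_force: 30.0
```

```bash
cat >> h.py <<'E'
def meas(n=10):
    F=[];L=[]
    for _ in range(n):
        ctrl.read_camera("side"); s=ctrl.observe(); q=s["tcp_rot"]; Rt=R.from_quat([q[1],q[2],q[3],q[0]])
        F.append(Rt.inv().apply(s["ft_force"])); L.append(frame(YAW,SL).inv().apply(s["tcp_pos"]-SEAT)*1000)
    L=np.mean(L,0); print("t",round(s["time_s"],2),"F tool",np.mean(F,0).round(2),"+-",(np.std(F,0)/n**.5).round(2),"lid in seat mm x,y,z",np.round([L[0],-L[1],-L[2]+9.7],2),"twist err",np.degrees((Rt.inv()*frame(YAW,SL)).as_rotvec()).round(2))
E
python3 -c "
from h import *
meas()"
```

```text
t 8.4 F tool [-0.21 -0.    0.39] +- [0.14 0.18 0.17] lid in seat mm x,y,z [-12.9   -0.17  13.54] twist err [ 0.01 -0.1  -0.03]
```

>>> step_arm:
  steps:
    - {"travel":[0.3,0,0.1],"twist":[0,0,0],"grip":5.5}
    - {"travel":[0.6,0,0.1],"twist":[0,0,0],"grip":5.5}
    - {"travel":[0.9,0,0.1],"twist":[0,0,0],"grip":5.5}
    - {"travel":[0.9,0,0.1],"twist":[0,0,0],"grip":5.5}

```text
time_s: 8.8
tcp_pos: [0.6038, -0.1619, 0.0766]
tcp_rot: [0.005, 0.989, -0.03, 0.147]
ft_force: [-3.1, -0.3, -1.1]
finger_gap: 0.0633
gripper_force: 30.0
```

```bash
python3 -c "
from h import *
meas(16)"
```

```text
t 9.6 F tool [-3.05  0.    0.56] +- [0.13 0.14 0.14] lid in seat mm x,y,z [-4.37 -0.18 12.39] twist err [ 0.01 -0.09 -0.03]
```

Contact force of about 2.85 N implies 2.5 mm of clip travel, so my x estimate agrees with expectation. I'm pushing on to about +3.5 mm.

>>> step_arm:
  steps:
    - {"travel":[0.3,0,0],"twist":[0,0,0],"grip":5.5}
    - {"travel":[0.5,0,0],"twist":[0,0,0],"grip":5.5}
    - {"travel":[0.8,0,0],"twist":[0,0,0],"grip":5.5}
    - {"travel":[0.8,0,0],"twist":[0,0,0],"grip":5.5}

```text
time_s: 10.0
tcp_pos: [0.6118, -0.1625, 0.0792]
tcp_rot: [0.005, 0.989, -0.03, 0.147]
ft_force: [-6.0, -0.6, -1.7]
finger_gap: 0.0635
gripper_force: 30.0
```

```bash
python3 -c "
from h import *
meas(12)"
```

```text
t 10.6 F tool [-5.34  0.37  0.07] +- [0.12 0.12 0.08] lid in seat mm x,y,z [ 3.37 -0.28 12.33] twist err [ 0.01 -0.03 -0.04]
```

>>> step_arm:
  steps:
    - {"travel":[0,0,0.3],"twist":[0,0,0],"grip":5.5}
    - {"travel":[0,0,0.6],"twist":[0,0,0],"grip":5.5}
    - {"travel":[0,0,0.9],"twist":[0,0,0],"grip":5.5}
    - {"travel":[0,0,1.1],"twist":[0,0,0],"grip":5.5}
    - {"travel":[0,0,1.1],"twist":[0,0,0],"grip":5.5}

```text
time_s: 11.1
tcp_pos: [0.6148, -0.1624, 0.0684]
tcp_rot: [0.004, 0.989, -0.03, 0.147]
ft_force: [-5.1, 0.4, -0.2]
finger_gap: 0.0637
gripper_force: 30.0
```

```bash
python3 -c "
from h import *
meas(10)"
```

```text
t 11.6 F tool [-5.5  -0.09 -1.05] +- [0.1  0.14 0.13] lid in seat mm x,y,z [ 3.58 -0.06  1.43] twist err [ 0.   -0.05 -0.02]
```

>>> step_arm:
  steps:
    - {"travel":[0,0,0.1],"twist":[0,0,0],"grip":5.5}
    - {"travel":[0,0,0.15],"twist":[0,0,0],"grip":5.5}
    - {"travel":[0,0,0.15],"twist":[0,0,0],"grip":5.5}

```text
time_s: 11.9
tcp_pos: [0.6154, -0.1625, 0.0674]
tcp_rot: [0.005, 0.989, -0.03, 0.147]
ft_force: [-6.0, 0.5, -0.2]
finger_gap: 0.0632
gripper_force: 30.0
```

```bash
python3 -c "
from h import *
meas(10)"
```

```text
t 12.4 F tool [-5.33  0.24 -2.06] +- [0.15 0.06 0.17] lid in seat mm x,y,z [ 3.81 -0.09  0.07] twist err [ 0.01 -0.07 -0.03]
```

>>> step_arm:
  steps:
    - {"travel":[0,0,0.1],"twist":[0,0,0],"grip":5.5}
    - {"travel":[0,0,0.1],"twist":[0,0,0],"grip":5.5}

```text
time_s: 12.6
tcp_pos: [0.6158, -0.1625, 0.0666]
tcp_rot: [0.005, 0.989, -0.03, 0.148]
ft_force: [-6.7, 0.5, 2.4]
finger_gap: 0.0634
gripper_force: 30.0
```

```bash
python3 -c "
from h import *
meas(10)"
```

```text
t 13.1 F tool [-5.66  0.31 -3.96] +- [0.12 0.15 0.14] lid in seat mm x,y,z [ 3.98 -0.1  -0.75] twist err [ 0.01 -0.09 -0.02]
```

The lid is on the face (about 3 N). I'm sliding it downhill toward the pegs.

>>> step_arm:
  steps:
    - {"travel":[-0.1,0,0],"twist":[0,0,0],"grip":5.5}
    - {"travel":[-0.2,0,0],"twist":[0,0,0],"grip":5.5}
    - {"travel":[-0.35,0,0],"twist":[0,0,0],"grip":5.5}
    - {"travel":[-0.35,0,0],"twist":[0,0,0],"grip":5.5}

```text
time_s: 13.5
tcp_pos: [0.613, -0.1623, 0.0658]
tcp_rot: [0.005, 0.988, -0.03, 0.148]
ft_force: [-4.3, 1.8, 3.6]
finger_gap: 0.0635
gripper_force: 30.0
```

```bash
python3 -c "
from h import *
meas(10)"
```

```text
t 14.0 F tool [-3.01 -0.41 -5.92] +- [0.17 0.16 0.16] lid in seat mm x,y,z [ 1.04 -0.06 -0.79] twist err [ 0.01 -0.15 -0.02]
```

>>> step_arm:
  steps:
    - {"travel":[-0.1,0,0],"twist":[0,0,0],"grip":5.5}
    - {"travel":[-0.1,0,0],"twist":[0,0,0],"grip":6.3}
    - {"travel":[-0.1,0,0],"twist":[0,0,0],"grip":6.6}
    - {"travel":[-0.1,0,0],"twist":[0,0,0],"grip":7.2}
    - {"travel":[-0.1,0,0],"twist":[0,0,0],"grip":8.8}
    - {"travel":[-0.1,0,0],"twist":[0,0,0],"grip":8.8}
    - {"travel":[-0.1,0,0],"twist":[0,0,0],"grip":8.8}
    - {"travel":[-0.1,0,0],"twist":[0,0,0],"grip":8.8}

```text
time_s: 14.8
tcp_pos: [0.6117, -0.1623, 0.0651]
tcp_rot: [0.005, 0.989, -0.03, 0.148]
ft_force: [0.0, 0.1, 0.4]
finger_gap: 0.0881
gripper_force: 0.0
```

>>> step_arm:
  steps:
    - {"travel":[0,0,-0.5],"twist":[0,0,0],"grip":8.8}
    - {"travel":[0,0,-1.5],"twist":[0,0,0],"grip":8.8}
    - {"travel":[0,0,-3],"twist":[0,0,0],"grip":8.8}
    - {"travel":[0,0,-6],"twist":[0,0,0],"grip":8.8}
    - {"travel":[0,0,-10],"twist":[0,0,0],"grip":8.8}
    - {"travel":[-2,0,-15],"twist":[0,0,0],"grip":8.8}
    - {"travel":[-4,0,-18],"twist":[0,0,0],"grip":8.8}
    - {"travel":[-4,0,-18],"twist":[0,0,0],"grip":8.8}
    - {"travel":[-4,0,-18],"twist":[0,0,0],"grip":8.8}

```text
time_s: 15.7
tcp_pos: [0.521, -0.1573, 0.2271]
tcp_rot: [0.005, 0.988, -0.031, 0.149]
ft_force: [-0.2, -0.4, -0.5]
finger_gap: 0.0879
gripper_force: 0.0
```

Run:
```python
from h import *
ims=[]
for n in("side","top"):
    c=ctrl.read_camera(n); W=cloud(c)
    H,S,V=[a.astype(int) for a in cv2.split(cv2.cvtColor(c["frame"],cv2.COLOR_RGB2HSV))]
    T=(W-SEAT)@frame(YAW,SL).as_matrix()*[1,-1,-1]*1000
    m=((H<6)|(H>174))&(S>120)&(V>30)&(np.abs(T).max(-1)<60)
    P=T[m]; print(n,len(P),P.min(0).round(1),P.max(0).round(1),np.median(P,0).round(1))
    P=P[(P[:,2]>12)]; k=P[:,2]>np.median(P[:,2])-3
    A=np.c_[P[k][:,:2],np.ones(k.sum())]; print("plane in seat frame",np.linalg.lstsq(A,P[k][:,2],rcond=None)[0].round(3))
    u,v=(327,187) if n=="side" else (361,187)
    ims.append(cv2.resize(c["frame"][v-40:v+40,u-40:u+40,::-1],None,fx=5,fy=5,interpolation=cv2.INTER_CUBIC))
cv2.imwrite("pics/end.png",np.hstack(ims)); s=ctrl.observe(); print(s["time_s"],s["ft_force"],s["tcp_pos"])
```

```text
side 196 [-32.7 -28.6   1.7] [32.  36.2 28.3] [-2.1  9.1 20.5]
plane in seat frame [ 6.0000e-03 -7.0000e-03  2.1803e+01]
top 305 [-31.4 -32.3  -1.5] [31.1 30.  27.8] [ 0.4 -0.3 19.8]
plane in seat frame [ 2.5000e-02 -9.0000e-03  2.0268e+01]
15.8 [-0.61935012 -0.02289031 -0.90657283] [ 0.52122936 -0.15671815  0.22546279]
```

View pics/end.png

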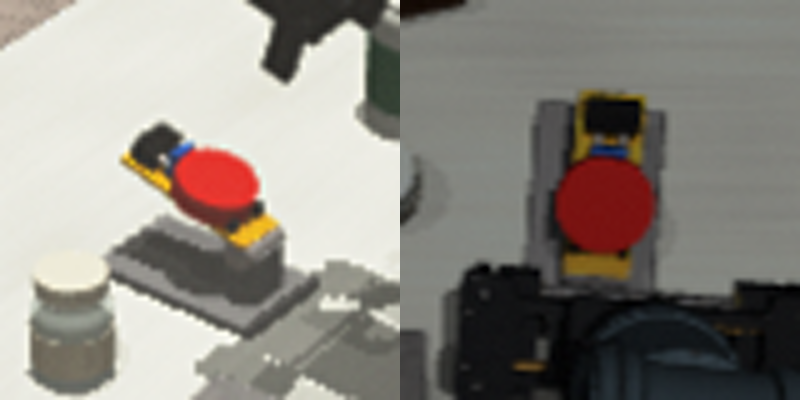

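The lid (side crop (215,185), top crop (605,205)) lies flat, at the seat in both cameras to within a few mm, between the pegs and the pushed-back clip. The gripper is clear of everything.

```bash
python3 -c "
from plant import ctrl
print(ctrl.finish_job())"
```

```text
the job is handed in; nothing more can be done
None
```

The lid is off the jar and sits flat on the yellow tongue, held between the pegs and the pushed-back clip; the job was handed in at about 16 s with the gripper clear, and no verdict came back.

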